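Clear the spice tubes and the iron pot stands after the meal

TASK

Clear the table after the meal, glass first: stand every glass spice tube fully home in a hole of the wooden rack, gripping the thin glass lightly. Only when all the glass is out of the way, slide the cast-iron pot stands, which are too heavy to lift, across the table and over its far edge so that every one tips into the tub on the trolley. Leave the other tableware where it is.

Things in the scene. Friction and masses are not known exactly. Their poses are not given: they have to be found in the camera images.
- stand1: round cast-iron pot stand lying flat on the table, a dark solid disc 110 mm in diameter and 25 mm thick with concentric ribs on top, about 1.7 kg (1.45 to 1.9), far too heavy and too wide to lift: it slides on the wood when pushed at its side (7 to 19 N). Origin: centre of its underside; z points up, the yaw means nothing. Up to four of these, some may be absent. A stand falls over the table's edge once its centre has gone past it
- stand2: round cast-iron pot stand lying flat on the table, a dark solid disc 110 mm in diameter and 25 mm thick with concentric ribs on top, about 1.7 kg (1.45 to 1.9), far too heavy and too wide to lift: it slides on the wood when pushed at its side (7 to 19 N). Origin: centre of its underside; z points up, the yaw means nothing. Up to four of these, some may be absent. A stand falls over the table's edge once its centre has gone past it
- stand3: round cast-iron pot stand lying flat on the table, a dark solid disc 110 mm in diameter and 25 mm thick with concentric ribs on top, about 1.7 kg (1.45 to 1.9), far too heavy and too wide to lift: it slides on the wood when pushed at its side (7 to 19 N). Origin: centre of its underside; z points up, the yaw means nothing. Up to four of these, some may be absent. A stand falls over the table's edge once its centre has gone past it
- stand4: round cast-iron pot stand lying flat on the table, a dark solid disc 110 mm in diameter and 25 mm thick with concentric ribs on top, about 1.7 kg (1.45 to 1.9), far too heavy and too wide to lift: it slides on the wood when pushed at its side (7 to 19 N). Origin: centre of its underside; z points up, the yaw means nothing. Up to four of these, some may be absent. A stand falls over the table's edge once its centre has gone past it
- tube1: stoppered glass spice tube standing upright on its flat base, a straight cylinder 30 mm in diameter and 130 mm tall, cork stopper in the top 22 mm, 90 g, thin glass: grip it lightly (20 to 30 N a finger is safe, over 40 N a finger breaks it). Origin: centre of its underside, z along the tube to the stopper. Up to three of these, some may be absent; all belong in the rack, any tube in any hole
- tube2: stoppered glass spice tube standing upright on its flat base, a straight cylinder 30 mm in diameter and 130 mm tall, cork stopper in the top 22 mm, 90 g, thin glass: grip it lightly (20 to 30 N a finger is safe, over 40 N a finger breaks it). Origin: centre of its underside, z along the tube to the stopper. Up to three of these, some may be absent; all belong in the rack, any tube in any hole
- tube3: stoppered glass spice tube standing upright on its flat base, a straight cylinder 30 mm in diameter and 130 mm tall, cork stopper in the top 22 mm, 90 g, thin glass: grip it lightly (20 to 30 N a finger is safe, over 40 N a finger breaks it). Origin: centre of its underside, z along the tube to the stopper. Up to three of these, some may be absent; all belong in the rack, any tube in any hole
- rack: fixed dark wooden block 200 x 80 mm and 60 mm high with three round holes in a row along its own x, 60 mm apart, each 34 mm wide, 45 mm deep, with a 3 mm bevelled mouth. Origin: centre of its underside. A tube fully home stands on the hole's floor, 15 mm above the table, with 85 mm of it showing above the block
- rack_hole0 (a point): centre of the mouth of the rack's hole 1 of 3, 60 mm above the table; z points up out of the hole
- rack_hole1 (a point): centre of the mouth of the rack's hole 2 of 3, 60 mm above the table; z points up out of the hole
- rack_hole2 (a point): centre of the mouth of the rack's hole 3 of 3, 60 mm above the table; z points up out of the hole
- table_edge (a point): the middle of the table's far edge, at the height of the table top. The edge is straight, square-cornered and runs along y; beyond it (+x) is the tub
- tub: grey plastic bus tub (open box) on a steel trolley drawn up to the table's far edge with a gap of 3 to 9 mm; it does not move in a run, but it stands farther left or right from run to run. Outside 390 mm (its x, away from the table) by 530 mm (its y, along the edge) by 170 mm high, walls and floor 6 mm, its rim 12 mm below the table top. Origin: the middle of the rim of the near wall, outer face, 12 mm below the table top; x away from the table, y along the edge, z up
- tumbler1: drinking glass 68 mm wide, 85 mm tall, on the left, origin at the centre of its underside; a bystander, to be left where it is
- tumbler2: drinking glass 68 mm wide, 85 mm tall, on the right near the far edge, origin at the centre of its underside; a bystander, to be left where it is
- salt: small blue-and-white salt bowl 52 mm wide, 50 mm tall, left near the far edge, origin at the centre of its underside; a bystander, to be left where it is
- mill: wooden pepper mill 52 mm wide, 130 mm tall, far left, origin at the centre of its underside; a bystander, to be left where it is
- ramekin: small clay sauce bowl 68 mm wide, 45 mm tall, near left, origin at the centre of its underside; a bystander, to be left where it is

How it is judged (in metres and radians):
On the way, in this order (a step that is already met when the one before it is completed fails the run):
1. every spice tube stands fully home in a hole of the rack, let go ((horizontal distance between tube1 and rack_hole0 below 0.008 m or horizontal distance between tube1 and rack_hole1 below 0.008 m or horizontal distance between tube1 and rack_hole2 below 0.008 m) and z of each of tube1, tube2, tube3 in the frame of rack below 0.021 m and angle between each of tube1, tube2, tube3's own z axis and vertical below 0.12 rad and (horizontal distance between tube2 and rack_hole0 below 0.008 m or horizontal distance between tube2 and rack_hole1 below 0.008 m or horizontal distance between tube2 and rack_hole2 below 0.008 m) and (horizontal distance between tube3 and rack_hole0 below 0.008 m or horizontal distance between tube3 and rack_hole1 below 0.008 m or horizontal distance between tube3 and rack_hole2 below 0.008 m) and contact force between the fingers and tube1 below 0.5 N and contact force between the fingers and tube2 below 0.5 N and contact force between the fingers and tube3 below 0.5 N), for 0.2 s.
2. every pot stand lies in the tub (x of stand1 in the frame of tub between 0.002 and 0.388 m and y of stand1 in the frame of tub between -0.263 and 0.263 m and z of stand1 in the frame of tub between -0.17 and -0.03 m and x of stand2 in the frame of tub between 0.002 and 0.388 m and y of stand2 in the frame of tub between -0.263 and 0.263 m and z of stand2 in the frame of tub between -0.17 and -0.03 m and x of stand3 in the frame of tub between 0.002 and 0.388 m and y of stand3 in the frame of tub between -0.263 and 0.263 m and z of stand3 in the frame of tub between -0.17 and -0.03 m and x of stand4 in the frame of tub between 0.002 and 0.388 m and y of stand4 in the frame of tub between -0.263 and 0.263 m and z of stand4 in the frame of tub between -0.17 and -0.03 m), for 0.2 s.
At the end, for the whole second after the job is handed in: Every spice tube that is present stands upright (within 7 degrees) in a hole of the rack, within 8 mm of its axis and on the hole's floor (within 6 mm), and every pot stand that is present lies inside the tub with its centre at least 30 mm below the rim; all at rest (all of step 2 and (horizontal distance between tube1 and rack_hole0 below 0.008 m or horizontal distance between tube1 and rack_hole1 below 0.008 m or horizontal distance between tube1 and rack_hole2 below 0.008 m) and z of each of tube1, tube2, tube3 in the frame of rack below 0.021 m and angle between each of tube1, tube2, tube3's own z axis and vertical below 0.12 rad and (horizontal distance between tube2 and rack_hole0 below 0.008 m or horizontal distance between tube2 and rack_hole1 below 0.008 m or horizontal distance between tube2 and rack_hole2 below 0.008 m) and (horizontal distance between tube3 and rack_hole0 below 0.008 m or horizontal distance between tube3 and rack_hole1 below 0.008 m or horizontal distance between tube3 and rack_hole2 below 0.008 m) and linear speed of each of stand1, stand2, stand3, stand4, tube1, tube2, tube3 below 0.03 m/s); the robot touches nothing.
It fails at once if a glass tube is squeezed or struck by the fingers with more than 40 N a finger (contact force between the fingers and tube1 above 80 N or contact force between the fingers and tube2 above 80 N or contact force between the fingers and tube3 above 80 N).
It fails at once if a pot stand goes over the edge while a tube is still out of the rack (height (world z) of any of stand1, stand2, stand3, stand4 below -0.03 m and (not ((horizontal distance between tube1 and rack_hole0 below 0.008 m or horizontal distance between tube1 and rack_hole1 below 0.008 m or horizontal distance between tube1 and rack_hole2 below 0.008 m) and z of tube1 in the frame of rack below 0.021 m and angle between tube1's own z axis and vertical below 0.12 rad) or not ((horizontal distance between tube2 and rack_hole0 below 0.008 m or horizontal distance between tube2 and rack_hole1 below 0.008 m or horizontal distance between tube2 and rack_hole2 below 0.008 m) and z of tube2 in the frame of rack below 0.021 m and angle between tube2's own z axis and vertical below 0.12 rad) or not ((horizontal distance between tube3 and rack_hole0 below 0.008 m or horizontal distance between tube3 and rack_hole1 below 0.008 m or horizontal distance between tube3 and rack_hole2 below 0.008 m) and z of tube3 in the frame of rack below 0.021 m and angle between tube3's own z axis and vertical below 0.12 rad))).
It fails at once if a pot stand is lifted off the table (height (world z) of any of stand1, stand2, stand3, stand4 above 0.05 m).
It fails at once if a glass, the salt bowl, the pepper mill or the clay bowl is pushed more than 30 mm aside (distance of any of tumbler1, tumbler2, salt, mill, ramekin from where it was at the start of the episode above 0.03 m).
Of stand1, stand2, stand3, stand4 only 3 to 4 are there at a start; the rules pass over those that are not, and their reading is None.
Of tube1, tube2, tube3 only 2 to 3 are there at a start; the rules pass over those that are not, and their reading is None.
At some moment in a run one of stand1, stand2, stand3, stand4 may be knocked a few centimetres aside while the robot is not near it.
It also fails if it takes over 210 s, if anything falls off the work surface, if the arm or the gripper's body presses on something with over 40 N, if the wrist force passes 120 N, or if a joint passes its speed limit or range.

ROBOT

A 7-joint arm with a two-finger parallel gripper is mounted at the origin on the work surface. World frame = base frame: x ahead of the robot, y to its left, z up, the work surface at z = 0. Lengths are in mm, angles in rad, forces in N, time in s.
With the tool pointing down it reaches from about 400 to 750 mm from the base axis. Payload 19.5 kg.
Tool frame: the origin (TCP) lies on the front face of the gripper's body, between the roots of the fingers; the fingertips stand 73 mm ahead of it and the grasp point (between the pads) lies 54 mm ahead of it; x points along the fingers, y is the direction in which the jaws open and shut, and the axes are right-handed (so a half turn about x gives the same grasp; the last joint's range is limited). The gripper opens to 85 mm and grips with 20 to 120 N. Pads are 22 mm wide; open, the fingers measure 114 mm over their backs; the gripper's body (76 mm by 85 mm) begins 54 mm behind the grasp point. The pads swing forward as they close: fully open they stand 13 mm farther back than shut.
Start: joints at [1.288, 0.707, -0.028, 1.485, 0.022, 0.951, -0.075], TCP at [137.122, -558.392, 303.868] pointing down, gripper open.
Joint ranges: [-2.71, 2.71], [-0.32, 2.16], [-1.57, 1.52], [0, 2.45], [-1.46, 4.6], [0, 2.02], [-2.83, 2.83]. Speed limits (rad/s): [1.89, 1.89, 2.57, 2.57, 3.01, 3.01, 3.01].

INTERFACE

Orientations are given as a unit quaternion [w, x, y, z].
In Python, from station import robot gives the robot as it stands.
- The arm moves only by the shell command python3 -m handwheel 'ROWS' [FORCE]. ROWS is text: rows parted by semicolons, each of 7 numbers parted by spaces: the gripper's target within -1 to 1 (shut at 1, half-way at 0, fully open at -1), then the shift along the tool's x, y, z in m, then the turn, a rotation vector about the tool's x, y, z in rad. A call has 1 to 10 rows; each row is the pose to reach, as a shift and turn from the pose measured when the call began, along the tool's axes at that moment; what a row does not reach only later rows make up. A row lasts 1/12 s, in which the tool goes at most 41.7 mm and 7.16 degrees, less where a joint would pass 70% of its speed; a pose out of reach is approached as far as the arm can. A call with a gripper value outside its range is refused whole. The fingers move at their own pace and stop on an object; FORCE is the grip in N (left out, the last holds). Time passes only in rows, so rows that repeat a pose let the fingers close. It gives the time, the measured TCP pose, the force and the opening at its end, in the units of the state.
- robot.get_obs(): the state, without advancing time (a new reading comes with each control period).
- robot.read_camera(name): name is "scene" or "top" or "wrist"; returns a dict with "image" (400x640x3 uint8, red, green, blue), "intrinsics" (3x3 intrinsics, pixels), "R" (3x3) and "t" (3): a world point X has camera coordinates R X + t. Camera axes: x right, y down, z forward; pixel columns grow to the right and rows downward; lengths in mm; the calibration is good to about 2 mm. A picture is of the moment at which its call begins. There is no depth.
- robot.hand_in(): hands the job in, once; it reports no verdict.
The state is a dict: "time_s": time; "joint_positions": joint angles; "qd": joint speeds; "joint_torque": joint torques, N m; "tcp_pos": TCP position; "orientation": TCP orientation; "contact_force": force on the tool from outside, world axes, zero at the start; "torque": the same for the moment, N m; "opening": finger opening in mm.
Only numpy, scipy, OpenCV 4.12 (cv2) and the standard library are available. Lean on these libraries where they do the work, as an engineer would, in place of code of your own. Each camera call takes 0.05 s, during which the arm holds its last target. There are 200 camera calls.

## Working session

There is one attempt and no reset: what is moved stays moved. The work goes in short steps, Python scripts to look and compute and a shell command to move; the robot and the scene stay as the last step left them, time stands still between calls to the robot, and variables do not carry over. Pictures are saved under pics/ and viewed, about 12 in all and at most 16, crops included, and the job is handed in when it is done.

```bash
ls; mkdir -p pics; cat > h.py <<'E'
import numpy as np, cv2
from station import robot
def cam(n, save=None):
    c=robot.read_camera(n)
    c={k:np.array(v) for k,v in c.items()}
    if save: cv2.imwrite('pics/'+save+'.png', c['image'][:,:,::-1])
    return c
def ray(c,u,v,z):
    d=c['R'].T@np.linalg.inv(c['intrinsics'])@np.array([u,v,1.]); o=-c['R'].T@c['t']
    return o+d*(z-o[2])/d[2]
def proj(c,X):
    p=c['intrinsics']@(c['R']@np.array(X,float)+c['t']); return p[:2]/p[2]
E
python3 - <<'E'
from h import *
for n in ['top','scene']:
    c=cam(n,n+'0'); print(n,c['intrinsics'].round(1).tolist(),(-c['R'].T@c['t']).round(),c['R'].round(3).tolist())
o=robot.get_obs()
for k in o: print(k,np.round(o[k],3))
E
```

```text
pics
top [[409.2, 0.0, 323.9], [0.0, 409.2, 201.3], [0.0, 0.0, 1.0]] [ 320.   66. 1427.] [[-0.008, -1.0, -0.008], [-0.986, 0.009, -0.165], [0.165, 0.007, -0.986]]
scene [[406.6, 0.0, 313.7], [0.0, 406.6, 200.1], [0.0, 0.0, 1.0]] [1175.  -52. 1121.] [[0.216, 0.976, -0.007], [0.84, -0.19, -0.508], [-0.497, 0.104, -0.862]]
time_s 0.1
joint_positions [ 1.288  0.707 -0.028  1.485  0.022  0.951 -0.076]
qd [-0.001 -0.003 -0.     0.001  0.002  0.    -0.001]
joint_torque [ 3.0000e-03 -8.8430e+01  1.2370e+00 -2.3645e+01  1.7000e-02  5.0000e-03
  0.0000e+00]
tcp_pos [ 137.107 -558.251  303.488]
orientation [-0.085 -0.702 -0.085  0.702]
contact_force [-0.85   0.69   0.098]
torque [-0.013 -0.03   0.03 ]
opening 85.036
```

View pics/top0.png

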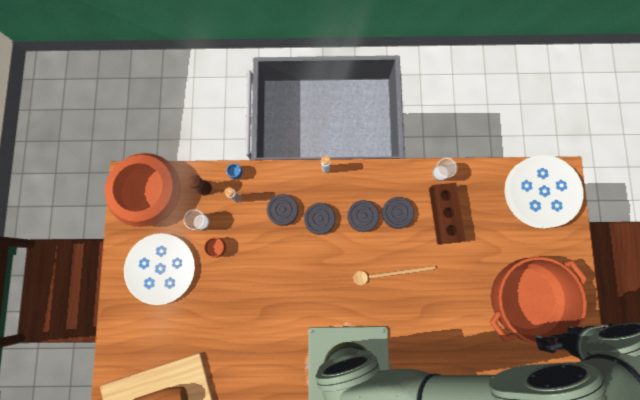

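View pics/scene0.png

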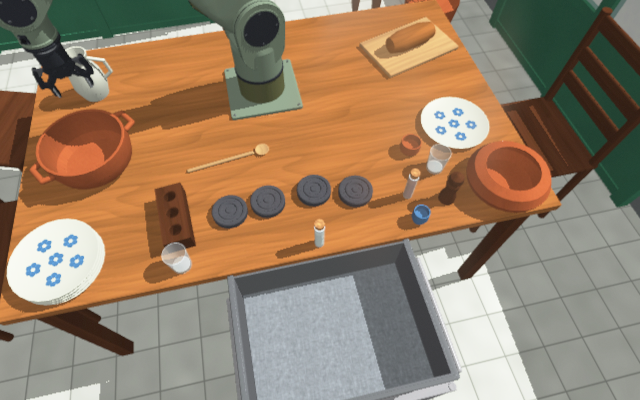

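Top view: four stands in a row near (283,210), (320,218), (363,216) and (398,212). There are two tubes, with corks at (325,158) and (230,191). The rack is at (448,213) with its three holes empty, and the tub spans columns 250–400. Next I'll measure with masks and an enlarged composite.

```bash
python3 - <<'E'
from h import *
T=cam('top');S=cam('scene')
for n,c,roi in (('top',T,(260,190,420,240)),('scene',S,(205,165,380,235))):
    im=c['image'].astype(int); r,g,b=im[...,0],im[...,1],im[...,2]
    m=((r-b<25)&(r<110)).astype(np.uint8)
    k=np.zeros_like(m); x0,y0,x1,y1=roi; k[y0:y1,x0:x1]=m[y0:y1,x0:x1]
    k=cv2.morphologyEx(k,cv2.MORPH_OPEN,np.ones((3,3)))
    cs,_=cv2.findContours(k,cv2.RETR_EXTERNAL,cv2.CHAIN_APPROX_NONE)
    for q in cs:
        a=cv2.contourArea(q)
        if a<100: continue
        e=cv2.fitEllipse(cv2.convexHull(q)); print(n,np.round(e[0],1),np.round(e[1],1),a,ray(c,*e[0],16).round(0))
# edge, tub
for u in (200,450,560): print('edge y',u,[v for v in range(140,175)][0], T['image'][150:164,u].tolist()[::2])
for p in ((250,158),(400,158),(255,58),(400,57)): print('tub',ray(T,*p,-12).round())
print('rack corners z60',[ray(T,*p,60).round() for p in((430,185),(457,184),(466,241),(438,243))])
print('edge', [ray(T,u,158,0).round() for u in (150,230,430)])
for p in((325,158),(230,191)): print('tube top z130', ray(T,*p,130).round())
for p in((319.5,223),(415,172)): print('tube top z130', ray(S,*p,130).round())
a=cv2.resize(T['image'][145:250,190:480],None,fx=2.7,fy=2.7,interpolation=2)
b=cv2.resize(S['image'][155:280,150:440],None,fx=2.7,fy=2.7,interpolation=2)
w=783;cv2.imwrite('pics/comp.png',np.vstack([a,b])[:600,:,::-1])
E
```

```text
top [319.6 218.3] [30.2 30.6] 695.5 [496.  91.  16.]
top [363.  215.6] [30.4 30.9] 707.0 [504. -59.  16.]
top [397.8 212.3] [30.4 31.5] 722.0 [ 515. -180.   16.]
top [282.3 209.4] [30.2 30.7] 692.5 [528. 221.  16.]
scene [229.3 211.4] [31.7 35.8] 855.0 [ 520. -184.   16.]
scene [267.2 201.2] [31.1 34.5] 809.0 [509. -63.  16.]
scene [354.6 191. ] [30.4 33.7] 765.0 [533. 216.  16.]
scene [313.3 190.1] [30.5 33.9] 774.0 [501.  88.  16.]
edge y 200 140 [[233, 232, 227], [234, 233, 228], [234, 234, 229], [235, 234, 230], [236, 234, 229], [198, 180, 166], [210, 133, 81]]
edge y 450 140 [[149, 150, 142], [146, 145, 139], [146, 143, 139], [148, 144, 137], [226, 170, 127], [198, 168, 146], [207, 176, 154]]
edge y 560 140 [[234, 233, 228], [232, 231, 227], [229, 228, 223], [190, 169, 153], [211, 151, 109], [245, 244, 236], [248, 247, 242]]
tub [722. 344. -12.]
tub [ 717. -201.  -12.]
tub [1114.  333.  -12.]
tub [1111. -216.  -12.]
rack corners z60 [array([ 601., -286.,   60.]), array([ 604., -377.,   60.]), array([ 410., -395.,   60.]), array([ 404., -302.,   60.])]
edge [array([723., 703.,   0.]), array([720., 414.,   0.]), array([ 713., -306.,    0.])]
tube top z130 [680.  71. 130.]
tube top z130 [573. 379. 130.]
tube top z130 [678.  67. 130.]
tube top z130 [575. 379. 130.]
```

View pics/comp.png

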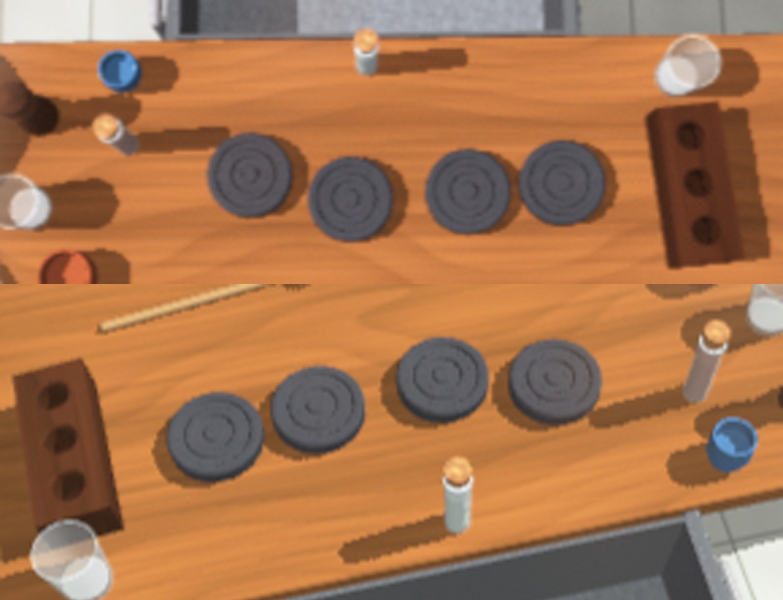

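The enlarged composite confirms two tubes, an empty rack and four stands. The two views agree within about 5 mm. Next I'll add a move-planning helper and measure the hole and bystander positions.

```bash
cat >> h.py <<'E'
from scipy.spatial.transform import Rotation as Ro
def plan(x,y,z,yaw=0.):
    "shift/turn in the tool frame to reach world x,y,z(TCP) pointing down, tool y = -world y turned by yaw(rad, about +z)"
    o=robot.get_obs(); q=o['orientation']; R=Ro.from_quat([q[1],q[2],q[3],q[0]])
    G=Ro.from_euler('z',yaw)*Ro.from_matrix(np.array([[0,0,-1],[0,-1,0],[-1,0,0.]]).T.T)
    s=R.inv().apply(np.array([x,y,z])-o['tcp_pos'])/1000; t=(R.inv()*G).as_rotvec()
    print('from',np.round(o['tcp_pos'],1),'row:',np.round(s,4),np.round(t,3),'nrows',np.linalg.norm(s)/.0417,np.linalg.norm(t)/.125)
def st():
    o=robot.get_obs(); print(round(o['time_s'],2),np.round(o['tcp_pos'],1),np.round(o['joint_positions'],2),np.round(o['contact_force'],1),round(o['opening'],1))
E
python3 - <<'E'
from h import *
T=cam('top');S=cam('scene')
for (a,b) in (((691,136),(68,485)),((698,183),(60,438)),((706,231),(52,395))):
    print(ray(T,190+a[0]/2.7,145+a[1]/2.7,60).round(), ray(S,150+b[0]/2.7,155+(b[1]-284)/2.7,60).round())
print('mill base',ray(T,204,187,30),'salt',ray(T,234,171,45),'tumb1',ray(T,199,221,5),'tumb2',ray(T,439,174,5))
plan(500,-335,330,0)
E
```

```text
[ 565. -338.   60.] [ 571. -339.   60.]
[ 505. -343.   60.] [ 510. -345.   60.]
[ 445. -349.   60.] [ 452. -352.   60.]
mill base [607.63962948 494.04375449  30.        ] salt [660.27296302 387.31734148  45.        ] tumb1 [491.42505545 514.29753371   5.        ] tumb2 [ 652.17280184 -333.60201015    5.        ]
from [ 137.1 -558.3  303.7] row: [-0.0262 -0.1304 -0.4057] [0.241 0.    0.   ] nrows 10.23773254077189 1.926298818223681
```

```bash
r="-1 -0.026 -0.130 -0.406 0.241 0 0"; python3 -m handwheel '-1 -0.026 -0.13 -0.406 0.24 0 0;-1 -0.026 -0.13 -0.406 0.24 0 0;-1 -0.026 -0.13 -0.406 0.24 0 0;-1 -0.026 -0.13 -0.406 0.24 0 0;-1 -0.026 -0.13 -0.406 0.24 0 0;-1 -0.026 -0.13 -0.406 0.24 0 0;-1 -0.026 -0.13 -0.406 0.24 0 0;-1 -0.026 -0.13 -0.406 0.24 0 0;-1 -0.026 -0.13 -0.406 0.24 0 0;-1 -0.026 -0.13 -0.406 0.24 0 0'
python3 - <<'E'
from h import *
st(); c=cam('wrist','w1'); print((-c['R'].T@c['t']).round(),c['R'].round(2).tolist())
for z,p in ((60,(568,-338)),(60,(508,-344)),(60,(448,-350))): print(proj(c,(*p,z)).round())
E
```

```text
time_s: 1.13
tcp_pos: [493.1, -339.2, 329.4]
orientation: [-0.0, -0.707, -0.0, 0.707]
contact_force: [-0.1, -1.4, -0.6]
opening: 85.5
1.13 [ 493.1 -339.2  329.4] [ 0.5   0.72  0.11  1.35 -0.08  1.07 -0.95] [-0.1 -1.4 -0.6] 85.5
[ 561. -338.  400.] [[-0.0, -1.0, -0.0], [-0.96, 0.0, 0.27], [-0.27, 0.0, -0.96]]
[321. 100.]
[327. 161.]
[332. 216.]
```

View pics/w1.png

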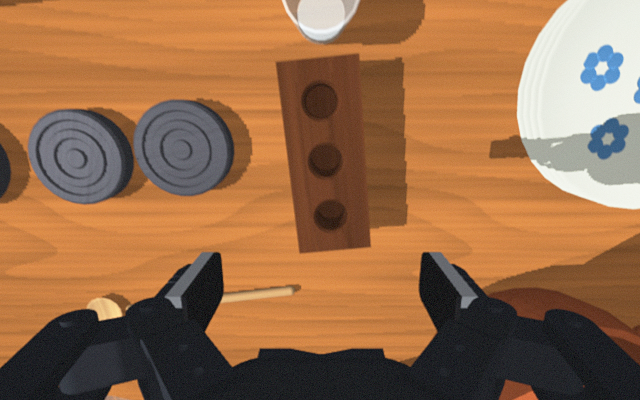

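Wrist view: the hole mouths are near (320,101), (325,160) and (330,215), within a few pixels of the prediction. I'll refine them and plan the move to tube A.

```bash
python3 - <<'E'
from h import *
c=cam('wrist')
im=c['image']; g=im[...,0].astype(int)
print(g[101,280:360:3],g[101,275:360:3].shape)
for (u,v) in ((320,101),(325,160),(330,215)):
    k=np.zeros_like(im[...,0]); k[v-24:v+24,u-26:u+26]=1
    m=(((g<75)&(k>0))*255).astype(np.uint8)
    m=cv2.morphologyEx(m,cv2.MORPH_OPEN,np.ones((3,3)))
    q=max(cv2.findContours(m,0,1)[0],key=cv2.contourArea); e=cv2.fitEllipse(cv2.convexHull(q)); (cx,cy),r=cv2.minEnclosingCircle(q)
    print(np.round(e,1) if 0 else [np.round(t,1) for t in e], ray(c,*e[0],60).round(1), cx,cy,r)
plan(600,69,300,0)
E
```

```text
[193 192 195 112 104 118 120 120 115 115 103  67  56  69  69  76  73  76
  81  76  74  87 114 111 107 108 116] (29,)
[array([321.4, 108.5]), array([23.3, 32.1]), np.float64(6.3)] [ 568.1 -330.6   60. ] 322.0 108.5 16.007909774780273
[array([330.6, 169.6]), array([29.6, 31.6]), np.float64(152.9)] [ 506.7 -340.7   60. ] 331.15301513671875 169.59429931640625 16.061901092529297
[array([335.6, 223. ]), array([28.5, 29.8]), np.float64(74.8)] [ 447.9 -347.    60. ] 335.6521301269531 222.60018920898438 15.528724670410156
from [ 496.6 -335.8  328.7] row: [ 0.0301 -0.4038 -0.1069] [ 0.009 -0.002  0.003] nrows 10.04188961791552 0.07626990087855799
```

```bash
python3 -m handwheel '0 0.03 -0.404 -0.107 0.01 0 0;0 0.03 -0.404 -0.107 0.01 0 0;0 0.03 -0.404 -0.107 0.01 0 0;0 0.03 -0.404 -0.107 0.01 0 0;0 0.03 -0.404 -0.107 0.01 0 0;0 0.03 -0.404 -0.107 0.01 0 0;0 0.03 -0.404 -0.107 0.01 0 0;0 0.03 -0.404 -0.107 0.01 0 0;0 0.03 -0.404 -0.107 0.01 0 0;0 0.03 -0.404 -0.107 0.01 0 0' 25
python3 -m handwheel '0 0 0 0 0 0 0;0 0 0 0 0 0 0;0 0 0 0 0 0 0'
python3 - <<'E'
from h import *
st(); c=cam('wrist','w2')
print(proj(c,(679,69,130)).round(),proj(c,(679,69,0)).round())
E
```

```text
time_s: 2.07
tcp_pos: [598.1, 63.2, 300.6]
orientation: [-0.001, 0.708, 0.001, -0.706]
contact_force: [1.2, -0.2, 0.2]
opening: 42.5
time_s: 2.32
tcp_pos: [598.0, 62.9, 300.5]
orientation: [-0.001, 0.708, 0.001, -0.706]
contact_force: [0.3, -0.1, -0.9]
opening: 42.8
2.32 [598.   62.9 300.5] [-0.24  0.76  0.17  1.39 -0.14  1.   -1.61] [ 0.3 -0.1 -0.9] 42.8
[314.  89.] [317.  96.]
```

View pics/w2.png

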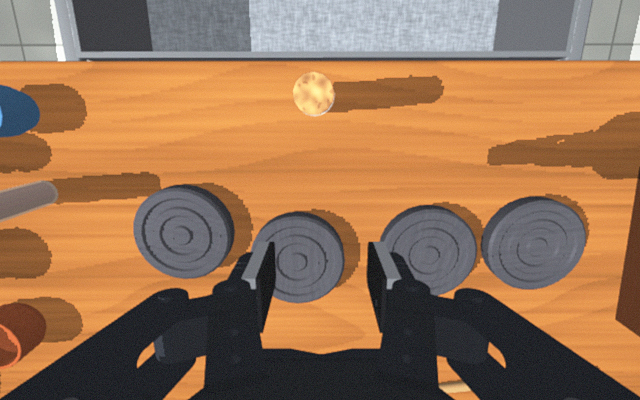

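Wrist view: the cork is at (314,94), the table edge at row 62, and the tub's inner side walls at columns ~75 and ~573. All four stands are visible.

```bash
python3 - <<'E'
from h import *
c=cam('wrist')
print('cork',ray(c,314,94,130)); print('edge',ray(c,100,62,0),ray(c,540,61,0)); print('tub sides',ray(c,75,55,-12),ray(c,575,53,-12), ray(c,60,20,-12),ray(c,588,20,-12))
for p in((185,231),(298,256),(428,250),(533,240)): print(ray(c,*p,16).round())
p=ray(c,314,94,130); plan(p[0],p[1],230,0)
E
```

```text
cork [675.50741715  68.57344819 130.        ]
edge [713.61403229 295.91085452   0.        ] [ 712.6379401  -164.62822479    0.        ]
tub sides [722.28321828 329.15735331 -12.        ] [ 721.95693735 -207.98256069  -12.        ] [756.33078456 338.03765514 -12.        ] [ 753.77242506 -215.11017576  -12.        ]
[531. 221.  16.]
[499.  92.  16.]
[506. -60.  16.]
[ 519. -180.   16.]
from [598.1  61.9 300.8] row: [ 0.071  -0.0067 -0.0773] [-0.003 -0.002  0.002] nrows 2.521439587844615 0.033968018245595394
```

```bash
python3 -m handwheel '0 0.07 -0.007 -0.078 0 0 0;0 0.07 -0.007 -0.078 0 0 0;0 0.07 -0.007 -0.078 0 0 0;0 0.07 -0.007 -0.078 0 0 0;0 0.07 -0.007 -0.078 0 0 0;0 0.07 -0.007 -0.078 0 0 0'
python3 - <<'E'
from h import *
st(); c=cam('wrist','w3')
print(proj(c,(676,68.5,130)).round()); plan(677,68.5,150,0)
E
```

```text
time_s: 2.92
tcp_pos: [676.0, 68.0, 231.8]
orientation: [-0.002, 0.708, -0.0, -0.706]
contact_force: [0.1, -0.3, -0.1]
opening: 42.8
2.92 [676.   68.  231.8] [-0.21  0.97  0.16  1.14 -0.15  1.05 -1.62] [ 0.1 -0.3 -0.1] 42.8
[323. 234.]
from [676.   68.3 232.2] row: [ 0.0823  0.     -0.0007] [-0.003 -0.004  0.003] nrows 1.9725418848243161 0.0442182347339075
```

View pics/w3.png

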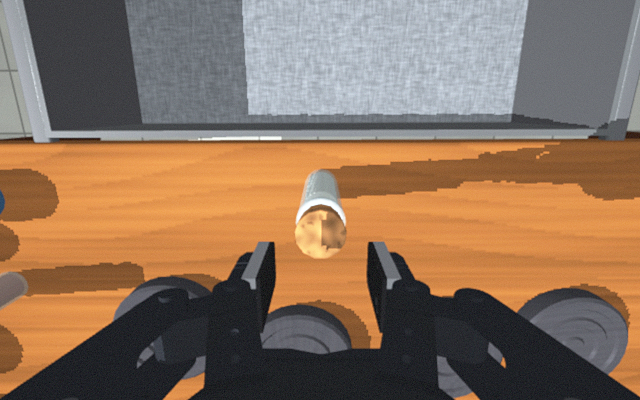

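The cork is centred at (320,232), where it was predicted, midway between the fingers. I'll descend, grip at 25 N and lift.

```bash
python3 -m handwheel '0 0.03 0 0 0 0 0;0 0.05 0 0 0 0 0;0 0.07 0 0 0 0 0;0 0.082 0 0 0 0 0;0 0.082 0 0 0 0 0;0 0.082 0 0 0 0 0;0.3 0.082 0 0 0 0 0;0.5 0.082 0 0 0 0 0;1 0.082 0 0 0 0 0;1 0.082 0 0 0 0 0' 25
python3 -m handwheel '1 0 0 0 0 0 0;1 0 0 0 0 0 0;1 0 0 0 0 0 0;1 -0.03 0 0 0 0 0;1 -0.06 0 0 0 0 0;1 -0.09 0 0 0 0 0;1 -0.1 0 0 0 0 0;1 -0.1 0 0 0 0 0'
python3 - <<'E'
from h import *
st(); plan(572,-337,250,np.deg2rad(5))
E
```

```text
time_s: 3.8
tcp_pos: [677.0, 68.4, 152.0]
orientation: [-0.002, 0.709, -0.0, -0.705]
contact_force: [-1.0, 0.1, 8.8]
opening: 29.2
time_s: 4.47
tcp_pos: [677.0, 68.2, 254.8]
orientation: [-0.002, 0.711, -0.0, -0.704]
contact_force: [-0.1, 0.4, -1.4]
opening: 29.4
4.47 [677.   68.2 254.8] [-0.21  0.94  0.16  1.11 -0.15  1.09 -1.62] [-0.1  0.4 -1.4] 29.4
from [677.   68.2 254.8] row: [0.0025 0.4055 0.1037] [-0.091 -0.01   0.003] nrows 10.03836192752124 0.7302818884306598
```

```bash
python3 -m handwheel '1 -0.01 0.4 0.195 -0.09 0 0;1 -0.01 0.4 0.195 -0.09 0 0;1 -0.01 0.4 0.195 -0.09 0 0;1 -0.01 0.4 0.195 -0.09 0 0;1 -0.01 0.4 0.195 -0.09 0 0;1 -0.01 0.4 0.195 -0.09 0 0;1 -0.01 0.4 0.195 -0.09 0 0;1 -0.01 0.4 0.195 -0.09 0 0;1 -0.01 0.4 0.195 -0.09 0 0;1 -0.01 0.4 0.195 -0.09 0 0'
python3 -m handwheel '1 0 0.013 0.007 0 0 0;1 0 0.013 0.007 0 0 0;1 0 0.013 0.007 0 0 0;1 0 0.013 0.007 0 0 0'
python3 - <<'E'
from h import *
st(); c=cam('wrist','w4')
for p in ((568,-338),(508,-344)): print(proj(c,(*p,60)).round())
E
```

```text
time_s: 5.3
tcp_pos: [491.5, -307.2, 260.0]
orientation: [0.029, 0.71, 0.032, -0.703]
contact_force: [0.2, -0.8, -0.7]
opening: 29.4
time_s: 5.63
tcp_pos: [486.0, -319.9, 259.1]
orientation: [0.029, 0.709, 0.033, -0.703]
contact_force: [0.3, 0.4, 0.2]
opening: 29.3
5.63 [ 486.  -319.9  259.1] [ 0.51  0.77  0.05  1.52 -0.05  0.84 -0.91] [0.3 0.4 0.2] 29.3
[356.  94.]
[355. 170.]
```

View pics/w4.png

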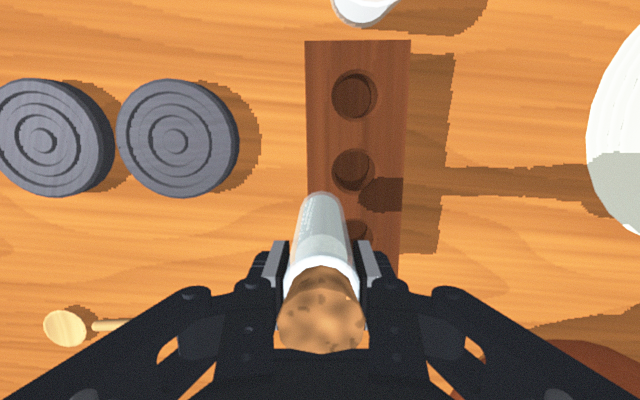

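Hole mouths are at (354,94) and (353,169), within about 2 px of prediction. The tube is held straight between the pads.

```bash
python3 - <<'E'
from h import *
c=cam('wrist')
im=c['image'].astype(int)
for (u,v) in ((354,94),(353,169)): print('hole',ray(c,u,v,60).round(1))
o=robot.get_obs();p=o['tcp_pos']
print('tube far bottom edge pred', proj(c,(p[0]+15,p[1],p[2]-152)).round(), 'L/R',proj(c,(p[0]+5,p[1]+15,p[2]-152)).round(),proj(c,(p[0]+5,p[1]-15,p[2]-152)).round(), 'top', proj(c,(p[0],p[1],p[2]-22)).round())
print('rack side px at row 60..', im[80,298:312,0], im[80,400:416,0])
plan(567.5,-338,235,np.deg2rad(5))
E
```

```text
hole [ 568.1 -336.1   60. ]
hole [ 509.2 -342.    60. ]
tube far bottom edge pred [326. 189.] L/R [303. 201.] [346. 205.] top [325. 325.]
rack side px at row 60.. [236 234 233 233 235 235 239 186 134 132 129 125 131 134] [140 141 137 136 141 141 140 146 145 150 146 147 145 151 148 147]
from [ 486.3 -319.6  259.5] row: [ 0.0251  0.0256 -0.0791] [ 0.001 -0.009  0.004] nrows 2.081480390668554 0.0797372366668959
```

```bash
python3 -m handwheel '1 0.01 0.026 -0.08 0 -0.009 0;1 0.025 0.026 -0.08 0 -0.009 0;1 0.025 0.026 -0.08 0 -0.009 0;1 0.025 0.026 -0.08 0 -0.009 0;1 0.025 0.026 -0.08 0 -0.009 0;1 0.025 0.026 -0.08 0 -0.009 0'
python3 - <<'E'
from h import *
st(); c=cam('wrist','w5'); o=robot.get_obs();p=o['tcp_pos']
plan(568.5,-338.3,214,np.deg2rad(5))
cv2.imwrite('pics/w5s.png',cv2.resize(cam('top')['image'][170:250,400:490],None,fx=7,fy=7,interpolation=2)[:,:,::-1])
E
```

```text
time_s: 6.23
tcp_pos: [568.1, -338.1, 235.7]
orientation: [-0.03, -0.706, -0.033, 0.706]
contact_force: [0.7, -1.0, -0.9]
opening: 29.2
6.23 [ 568.1 -338.1  235.7] [ 0.47  0.93  0.06  1.21 -0.06  1.01 -0.95] [ 0.7 -1.  -0.9] 29.2
from [ 568.  -338.2  235.9] row: [ 0.0219  0.0002 -0.0005] [ 0.001 -0.     0.003] nrows 0.5263049514842345 0.029803435558326905
```

View pics/w5.png

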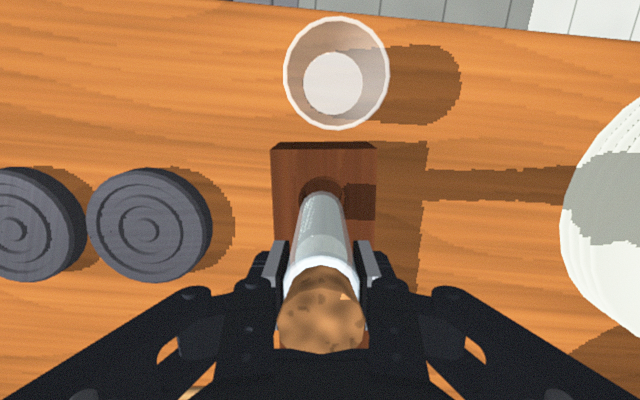

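The tube base is centred in the hole mouth to within about 1 mm: mouth arc spans columns 299–345, tube at 320. I'll shift 1 mm and lower it.

```bash
python3 -m handwheel '1 0.01 0.001 0 0 0 0;1 0.02 0.001 0 0 0 0;1 0.025 0.001 0 0 0 0;1 0.03 0.001 0 0 0 0;1 0.035 0.001 0 0 0 0;1 0.035 0.001 0 0 0 0'
python3 - <<'E'
from h import *
st()
E
```

```text
time_s: 6.83
tcp_pos: [567.9, -339.1, 199.8]
orientation: [-0.03, -0.706, -0.033, 0.707]
contact_force: [-0.8, 0.7, -0.7]
opening: 29.3
6.83 [ 567.9 -339.1  199.8] [ 0.47  0.97  0.05  1.24 -0.06  0.93 -0.95] [-0.8  0.7 -0.7] 29.3
```

```bash
python3 -m handwheel '1 0.01 0 0 0 0 0;1 0.02 0 0 0 0 0;1 0.028 0 0 0 0 0;1 0.031 0 0 0 0 0;1 0.032 0 0 0 0 0;1 0.032 0 0 0 0 0'
python3 -m handwheel '0.3 0 0 0 0 0 0;0 0 0 0 0 0 0;0 0 0 0 0 0 0;0 -0.03 0 0 0 0 0;0 -0.06 0 0 0 0 0;0 -0.1 0 0 0 0 0;0 -0.14 0 0 0 0 0;0 -0.14 0 0 0 0 0;0 -0.14 0 0 0 0 0'
python3 - <<'E'
from h import *
st(); plan(540,300,310,0)
E
```

```text
time_s: 7.33
tcp_pos: [567.8, -338.9, 167.5]
orientation: [-0.03, -0.706, -0.033, 0.707]
contact_force: [-0.1, -0.6, -0.7]
opening: 29.1
time_s: 8.08
tcp_pos: [568.3, -339.7, 309.7]
orientation: [0.03, 0.707, 0.032, -0.706]
contact_force: [-0.2, 0.2, 0.8]
opening: 42.6
8.08 [ 568.3 -339.7  309.7] [ 0.47  0.86  0.06  1.1  -0.06  1.18 -0.95] [-0.2  0.2  0.8] 42.6
from [ 568.3 -339.7  309.7] row: [ 0.0012 -0.6397 -0.0282] [ 0.088 -0.002  0.002] nrows 15.356324416400131 0.706559507679918
```

```bash
python3 -c "
from h import *
plan(500,375,300,0)"
python3 -m handwheel '0 0 -0.4 -0.02 0.08 0 0;0 0 -0.4 -0.02 0.08 0 0;0 0 -0.4 -0.02 0.08 0 0;0 0 -0.4 -0.02 0.08 0 0;0 0 -0.4 -0.02 0.08 0 0;0 0 -0.4 -0.02 0.08 0 0;0 0 -0.4 -0.02 0.08 0 0;0 0 -0.4 -0.02 0.08 0 0;0 0 -0.4 -0.02 0.08 0 0;0 0 -0.4 -0.02 0.08 0 0'
python3 -c "
from h import *
plan(500,375,300,0)"
```

```text
from [ 568.3 -339.7  309.7] row: [ 0.0113 -0.7179  0.0051] [ 0.088 -0.002  0.002] nrows 17.219556995559152 0.706559507679918
time_s: 8.92
tcp_pos: [552.1, 65.1, 309.9]
orientation: [0.003, 0.707, 0.006, -0.707]
contact_force: [-0.5, 0.4, -0.6]
opening: 43.0
from [552.1  65.1 309.9] row: [ 0.0111 -0.3105  0.0484] [ 0.012 -0.001  0.004] nrows 7.540647680792451 0.10044072162248402
```

```bash
python3 -m handwheel '0 0.01 -0.31 0.048 0.01 0 0;0 0.01 -0.31 0.048 0.01 0 0;0 0.01 -0.31 0.048 0.01 0 0;0 0.01 -0.31 0.048 0.01 0 0;0 0.01 -0.31 0.048 0.01 0 0;0 0.01 -0.31 0.048 0.01 0 0;0 0.01 -0.31 0.048 0.01 0 0;0 0.01 -0.31 0.048 0.01 0 0;0 0.01 -0.31 0.048 0.01 0 0;0 0.01 -0.31 0.048 0.01 0 0'
python3 - <<'E'
from h import *
st(); c=cam('wrist','w6')
print(proj(c,(574,379,130)).round(),proj(c,(574,379,0)).round())
E
```

```text
time_s: 9.75
tcp_pos: [499.6, 375.5, 299.8]
orientation: [-0.0, -0.707, -0.002, 0.707]
contact_force: [-0.0, -0.3, 0.4]
opening: 42.8
9.75 [499.6 375.5 299.8] [-0.78  0.8   0.19  1.29 -0.16  1.06 -2.13] [-0.  -0.3  0.4] 42.8
[319.  98.] [320. 101.]
```

View pics/w6.png

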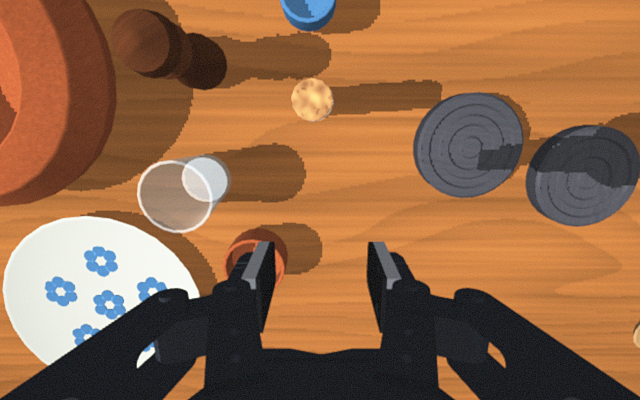

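Cork B is at (313,100). The mill, tumbler and salt bowl are all clear of the descent.

```bash
python3 - <<'E'
from h import *
c=cam('wrist'); p=ray(c,313,100,130); print(p); plan(p[0]+1,p[1]-1.5,235,0)
E
```

```text
[573.32678805 381.56572238 130.        ]
from [500.7 373.5 300.6] row: [ 0.0656 -0.0063 -0.0737] [ 0.001 -0.     0.003] nrows 2.370546434566048 0.023279743478629652
```

```bash
python3 -m handwheel '0 0.066 -0.006 -0.074 0 0 0;0 0.066 -0.006 -0.074 0 0 0;0 0.066 -0.006 -0.074 0 0 0;0 0.066 -0.006 -0.074 0 0 0;0 0.066 -0.006 -0.074 0 0 0;0 0.066 -0.006 -0.074 0 0 0;0 0.066 -0.006 -0.074 0 0 0'
python3 - <<'E'
from h import *
st(); c=cam('wrist','w7'); o=robot.get_obs()['tcp_pos']
hsv=cv2.cvtColor(c['image'],cv2.COLOR_RGB2HSV)
print('pred centred',proj(c,(o[0],o[1],130)).round())
plan(574,379.8,151,0)
E
```

```text
time_s: 10.43
tcp_pos: [574.4, 379.8, 236.0]
orientation: [-0.001, 0.708, 0.002, -0.707]
contact_force: [0.3, 0.2, -0.4]
opening: 42.5
10.43 [574.4 379.8 236. ] [-0.7   0.98  0.18  1.08 -0.17  1.09 -2.09] [ 0.3  0.2 -0.4] 42.5
pred centred [324. 231.]
from [574.4 379.9 236. ] row: [0.085  0.0004 0.0005] [ 0.001 -0.001  0.004] nrows 2.0373102856433296 0.03316763477882814
```

View pics/w7.png

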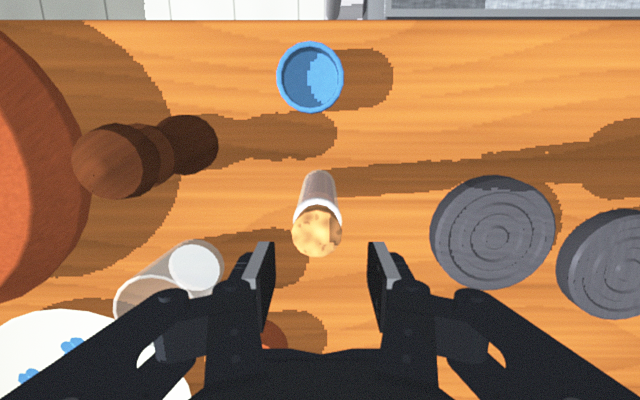

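The cork is at (317,232), nearly centred, so I'll shift 1 mm, descend and grip.

```bash
python3 -m handwheel '0 0.03 -0.001 0 0 0 0;0 0.05 -0.001 0 0 0 0;0 0.07 -0.001 0 0 0 0;0 0.085 -0.001 0 0 0 0;0 0.085 -0.001 0 0 0 0;0 0.085 -0.001 0 0 0 0;0.3 0.085 -0.001 0 0 0 0;0.5 0.085 -0.001 0 0 0 0;1 0.085 -0.001 0 0 0 0;1 0.085 -0.001 0 0 0 0' 25
python3 -m handwheel '1 0 0 0 0 0 0;1 0 0 0 0 0 0;1 0 0 0 0 0 0;1 -0.03 0 0 0 0 0;1 -0.06 0 0 0 0 0;1 -0.09 0 0 0 0 0;1 -0.12 0 0 0 0 0;1 -0.12 0 0 0 0 0;1 -0.12 0 0 0 0 0'
python3 -c "
from h import *
st();plan(420,-330,260,np.deg2rad(5));plan(520,0,270,np.deg2rad(2))"
```

```text
time_s: 11.32
tcp_pos: [575.0, 381.6, 152.6]
orientation: [-0.001, 0.708, 0.002, -0.706]
contact_force: [-0.3, 0.3, 7.4]
opening: 29.2
time_s: 12.07
tcp_pos: [574.8, 381.1, 274.0]
orientation: [-0.002, 0.709, 0.003, -0.705]
contact_force: [-0.7, -0.4, -1.9]
opening: 29.8
12.07 [574.8 381.1 274. ] [-0.7   0.94  0.19  1.03 -0.17  1.17 -2.09] [-0.7 -0.4 -1.9] 29.8
from [574.8 381.1 274. ] row: [0.0085 0.711  0.1558] [-0.086 -0.006  0.006] nrows 17.4556601767123 0.6908728046274595
from [574.8 381.1 274. ] row: [0.0012 0.3811 0.0553] [-0.034 -0.005  0.006] nrows 9.233916506920153 0.2770614226267445
```

```bash
python3 -m handwheel '1 0 0.38 0.055 -0.04 0 0;1 0 0.38 0.055 -0.04 0 0;1 0 0.38 0.055 -0.04 0 0;1 0 0.38 0.055 -0.04 0 0;1 0 0.38 0.055 -0.04 0 0;1 0 0.38 0.055 -0.04 0 0;1 0 0.38 0.055 -0.04 0 0;1 0 0.38 0.055 -0.04 0 0;1 0 0.38 0.055 -0.04 0 0;1 0 0.38 0.055 -0.04 0 0'
python3 -c "
from h import *
st();plan(425,-335,265,np.deg2rad(5))"
```

```text
time_s: 12.9
tcp_pos: [518.8, -5.6, 270.7]
orientation: [0.011, 0.708, 0.013, -0.706]
contact_force: [-0.4, -1.4, -1.4]
opening: 28.9
12.9 [518.8  -5.6 270.7] [-0.1   0.67  0.1   1.74 -0.1   0.73 -1.49] [-0.4 -1.4 -1.4] 28.9
from [518.8  -5.6 270.7] row: [0.0042 0.326  0.1051] [-0.053 -0.004  0.003] nrows 8.215246901060034 0.42390216516982504
```

```bash
python3 -m handwheel '1 0.004 0.326 0.105 -0.053 0 0;1 0.004 0.326 0.105 -0.053 0 0;1 0.004 0.326 0.105 -0.053 0 0;1 0.004 0.326 0.105 -0.053 0 0;1 0.004 0.326 0.105 -0.053 0 0;1 0.004 0.326 0.105 -0.053 0 0;1 0.004 0.326 0.105 -0.053 0 0;1 0.004 0.326 0.105 -0.053 0 0;1 0.004 0.326 0.105 -0.053 0 0;1 0.004 0.326 0.105 -0.053 0 0'
python3 - <<'E'
from h import *
st(); c=cam('wrist','w8')
for p in ((568,-338.5,145),(508,-344.5,60)): print(proj(c,p).round())
plan(508,-344.5,237,np.deg2rad(5))
E
```

```text
time_s: 13.73
tcp_pos: [422.9, -338.7, 264.0]
orientation: [0.028, 0.707, 0.03, -0.706]
contact_force: [0.6, -0.2, -1.5]
opening: 29.8
13.73 [ 422.9 -338.7  264. ] [ 0.62  0.71 -0.    1.66 -0.    0.77 -0.87] [ 0.6 -0.2 -1.5] 29.8
[348. -54.]
[339.  87.]
from [ 424.  -336.3  264.1] row: [ 0.0272  0.0153 -0.0829] [-0.003 -0.002  0.004] nrows 2.1253254842695104 0.043172506728868465
```

View pics/w8.png

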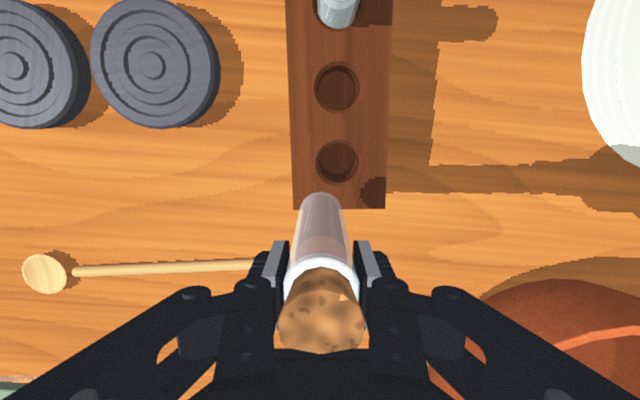

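Tube A stands in hole 0, and hole 1 is at (337,87), as predicted. Moving over it.

```bash
python3 -m handwheel '1 0.01 0.015 -0.083 0 0 0;1 0.02 0.015 -0.083 0 0 0;1 0.027 0.015 -0.083 0 0 0;1 0.027 0.015 -0.083 0 0 0;1 0.027 0.015 -0.083 0 0 0;1 0.027 0.015 -0.083 0 0 0;1 0.027 0.015 -0.083 0 0 0'
python3 - <<'E'
from h import *
st(); cam('wrist','w9'); plan(508,-344.5,200,np.deg2rad(5))
E
```

```text
time_s: 14.37
tcp_pos: [507.7, -344.0, 237.9]
orientation: [0.028, 0.707, 0.031, -0.706]
contact_force: [1.2, 0.2, -0.2]
opening: 29.6
14.37 [ 507.7 -344.   237.9] [ 0.54  0.84  0.01  1.42 -0.01  0.88 -0.93] [ 1.2  0.2 -0.2] 29.6
from [ 507.8 -344.2  237.9] row: [ 0.0379  0.0005 -0.0001] [-0.003 -0.003  0.003] nrows 0.9099513265108568 0.043655768057819594
```

```bash
python3 -m handwheel '1 0.01 0.001 0 0 0 0;1 0.02 0.001 0 0 0 0;1 0.026 0.001 0 0 0 0;1 0.032 0.001 0 0 0 0;1 0.038 0.001 0 0 0 0;1 0.038 0.001 0 0 0 0'; python3 -c "
from h import *
plan(508,-344.5,168,np.deg2rad(5))"
```

```text
time_s: 14.92
tcp_pos: [507.6, -344.8, 198.6]
orientation: [0.028, 0.707, 0.031, -0.706]
contact_force: [-0.4, -0.9, -1.1]
opening: 29.4
from [ 507.6 -344.8  198.6] row: [ 0.0306 -0.0002 -0.0003] [-0.003 -0.002  0.004] nrows 0.7329403754451376 0.045337878774822385
```

```bash
python3 -m handwheel '1 0.01 0 0 0 0 0;1 0.02 0 0 0 0 0;1 0.027 0 0 0 0 0;1 0.03 0 0 0 0 0;1 0.031 0 0 0 0 0;1 0.031 0 0 0 0 0'
python3 -m handwheel '0.3 0 0 0 0 0 0;0 0 0 0 0 0 0;0 0 0 0 0 0 0;0 -0.03 0 0 0 0 0;0 -0.06 0 0 0 0 0;0 -0.1 0 0 0 0 0;0 -0.14 0 0 0 0 0;0 -0.16 0 0 0 0 0;0 -0.16 0 0 0 0 0'
python3 -m handwheel '1 0 0 0.06 0 0 0;1 0 0 0.1 0 0 0;1 0 0 0.1 0 0 0;1 0 0 0.1 0 0 0'
python3 - <<'E'
from h import *
st(); c=cam('wrist','w10');S=cam('scene','s2')
for n,p in (('A',(567.8,-339)),('B',(507.8,-344.7))):
    print(n,'wrist top pred z145',proj(c,(*p,145)).round(),'scene',proj(S,(*p,145)).round())
w=c['image'];s=cv2.resize(S['image'][150:270,140:380],None,fx=2.6,fy=2.6,interpolation=2)
cv2.imwrite('pics/c2.png',np.vstack([w[:280],s[:312,:640] if s.shape[1]>=640 else np.pad(s,((0,0),(0,640-s.shape[1]),(0,0)))])[:,:,::-1])
E
```

```text
time_s: 15.42
tcp_pos: [507.8, -344.8, 167.5]
orientation: [0.028, 0.707, 0.031, -0.706]
contact_force: [-0.1, -1.5, 1.4]
opening: 29.0
time_s: 16.17
tcp_pos: [508.2, -346.0, 332.1]
orientation: [0.029, 0.709, 0.03, -0.704]
contact_force: [0.2, 0.4, 0.0]
opening: 42.5
time_s: 16.5
tcp_pos: [405.0, -355.4, 332.0]
orientation: [0.028, 0.709, 0.028, -0.705]
contact_force: [1.0, -1.1, 0.8]
opening: 0.2
16.5 [ 405.  -355.4  332. ] [ 0.66  0.62  0.    1.58 -0.01  0.94 -0.82] [ 1.  -1.1  0.8] 0.2
A wrist top pred z145 [318. -37.] scene [166. 215.]
B wrist top pred z145 [319.  59.] scene [163. 197.]
```

View pics/c2.png

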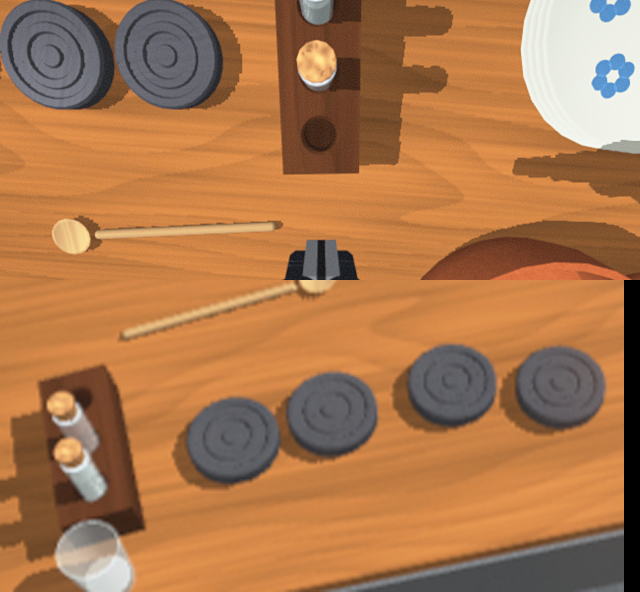

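Scene check: the corks are at about (164,198) and (166,216). Predictions for fully home tubes were (163,197) and (166,215), so both are home. Now I'll re-detect the stands and plan the push of the one at y≈-60.

```bash
cat >> h.py <<'E'
def stands():
    c=cam('top'); im=c['image'].astype(int); r,g,b=im[...,0],im[...,1],im[...,2]
    k=np.zeros(r.shape,np.uint8); k[162:250,240:425]=((r-b<25)&(r<110))[162:250,240:425]
    k=cv2.morphologyEx(k,cv2.MORPH_OPEN,np.ones((3,3))); out=[]
    for q in cv2.findContours(k,0,1)[0]:
        if cv2.contourArea(q)<300: continue
        e=cv2.fitEllipse(cv2.convexHull(q)); p=ray(c,*e[0],16)+[3,-2,0]; out.append(p[:2]); print('stand',p[:2].round(),np.round(e[1]))
    return out
def push(cx,cy,ty,back=85,z=78,edge=725):
    th=np.arctan2(ty-cy,edge-cx); d=np.array([np.cos(th),np.sin(th)]); s=np.array([cx,cy])-back*d
    print('yaw',th.round(3),'start',s.round(),'travel to edge centre',np.hypot(ty-cy,edge-cx).round()); plan(*s,150,th); return th,s
E
python3 - <<'E'
from h import *
stands(); push(506,-61,-25)
E
```

```text
stand [499.  89.] [30. 31.]
stand [507. -61.] [30. 31.]
stand [ 518. -182.] [30. 32.]
stand [531. 219.] [30. 30.]
yaw 0.163 start [422. -75.] travel to edge centre 222.0
from [ 409.1 -354.2  331.3] row: [ 0.1817 -0.2772 -0.0352] [-0.079 -0.007  0.   ] nrows 7.9941570095873455 0.631102751081299
```

```bash
python3 -m handwheel '0 0.18 -0.277 -0.035 -0.08 0 0;0 0.18 -0.277 -0.035 -0.08 0 0;0 0.18 -0.277 -0.035 -0.08 0 0;0 0.18 -0.277 -0.035 -0.08 0 0;0 0.18 -0.277 -0.035 -0.08 0 0;0 0.18 -0.277 -0.035 -0.08 0 0;0 0.18 -0.277 -0.035 -0.08 0 0;0 0.18 -0.277 -0.035 -0.08 0 0;0 0.18 -0.277 -0.035 -0.08 0 0;0 0.18 -0.277 -0.035 -0.08 0 0' 60
python3 - <<'E'
from h import *
st(); plan(421,-75,78,0.163)
E
```

```text
time_s: 17.48
tcp_pos: [422.2, -72.9, 150.4]
orientation: [0.059, 0.706, 0.06, -0.703]
contact_force: [-0.8, -1.2, 0.1]
opening: 42.8
17.48 [422.2 -72.9 150.4] [ 0.09  0.81  0.02  2.16 -0.09  0.17 -1.21] [-0.8 -1.2  0.1] 42.8
from [422.2 -72.9 150.4] row: [0.0724 0.0019 0.0019] [ 0.006 -0.005  0.001] nrows 1.7382450618614171 0.06403889032753426
```

```bash
python3 -m handwheel '0 0.03 0.002 0 0 0 0;0 0.05 0.002 0 0 0 0;0 0.072 0.002 0 0 0 0;0 0.072 0.002 0 0 0 0;0 0.072 0.002 0 0 0 0'
python3 - <<'E'
from h import *
st(); plan(421,-75,78,0.163);stands()
E
```

```text
time_s: 17.9
tcp_pos: [425.8, -75.8, 80.1]
orientation: [0.059, 0.705, 0.06, -0.704]
contact_force: [0.1, -0.7, 0.0]
opening: 42.7
17.9 [425.8 -75.8  80.1] [ 0.11  0.97 -0.    2.17 -0.13  0.   -1.17] [ 0.1 -0.7  0. ] 42.7
from [425.8 -75.8  80.1] row: [ 0.0021 -0.0016  0.0046] [ 0.005 -0.002  0.002] nrows 0.12703216629635564 0.0466041513180445
stand [499.  89.] [30. 31.]
stand [531. 219.] [30. 30.]
```

```bash
python3 -m handwheel '0 0 0 -0.014 0 0 0;0 0 0 -0.028 0 0 0;0 0 0 -0.042 0 0 0;0 0 0 -0.056 0 0 0;0 0 0 -0.07 0 0 0;0 0 0 -0.084 0 0 0;0 0 0 -0.098 0 0 0;0 0 0 -0.112 0 0 0;0 0 0 -0.126 0 0 0;0 0 0 -0.14 0 0 0'
python3 - <<'E'
from h import *
st(); plan(421+254*np.cos(.163),-75+254*np.sin(.163),78,0.163); c=cam('top')
print(robot.get_obs()['torque'])
E
```

```text
time_s: 18.78
tcp_pos: [564.1, -52.6, 82.8]
orientation: [0.059, 0.706, 0.06, -0.704]
contact_force: [-7.2, -1.6, -4.9]
opening: 43.0
18.78 [564.1 -52.6  82.8] [ 0.    1.03  0.07  1.69 -0.15  0.42 -1.23] [-7.2 -1.6 -4.9] 43.0
from [564.1 -52.6  82.8] row: [ 0.0051 -0.0006 -0.1092] [ 0.005 -0.003  0.002] nrows 2.6208358811101853 0.045796226318201974
[ 0.13134207 -0.01218698  0.00960252]
```

```bash
python3 -m handwheel '0 0.003 0 -0.013 0 0 0;0 0.003 0 -0.026 0 0 0;0 0.003 0 -0.039 0 0 0;0 0.003 0 -0.052 0 0 0;0 0.003 0 -0.065 0 0 0;0 0.003 0 -0.078 0 0 0;0 0.003 0 -0.09 0 0 0;0 0.003 0 -0.102 0 0 0;0 0.003 0 -0.114 0 0 0;0 0.003 0 -0.126 0 0 0'
python3 - <<'E'
from h import *
st()
E
python3 -m handwheel '0 0 0 0 0 0 0;0 0 0 0.03 0 0 0;0 -0.05 0 0.06 0 0 0;0 -0.1 0 0.1 0 0 0;0 -0.14 0 0.14 0 0 0;0 -0.14 0 0.14 0 0 0;0 -0.14 0 0.14 0 0 0'
python3 - <<'E'
from h import *
st(); stands(); c=cam('top','t3'); S=cam('scene','s3')
cv2.imwrite('pics/c3.png',np.vstack([c['image'][40:300,200:520],S['image'][170:400,180:500]])[:,:,::-1])
E
```

```text
time_s: 19.67
tcp_pos: [691.6, -31.2, 82.8]
orientation: [0.059, 0.707, 0.06, -0.702]
contact_force: [0.5, -0.6, 0.0]
opening: 42.9
19.67 [691.6 -31.2  82.8] [-0.04  1.17  0.11  1.16 -0.15  0.81 -1.3 ] [ 0.5 -0.6  0. ] 42.9
time_s: 20.25
tcp_pos: [549.6, -56.3, 227.0]
orientation: [0.059, 0.709, 0.059, -0.7]
contact_force: [0.3, 0.1, 1.1]
opening: 42.8
20.25 [549.6 -56.3 227. ] [-0.01  0.78  0.11  1.68 -0.13  0.68 -1.24] [0.3 0.1 1.1] 42.8
stand [499.  91.] [29. 31.]
stand [531. 219.] [30. 30.]
stand [ 542. -107.] [73. 86.]
```

View pics/c3.png

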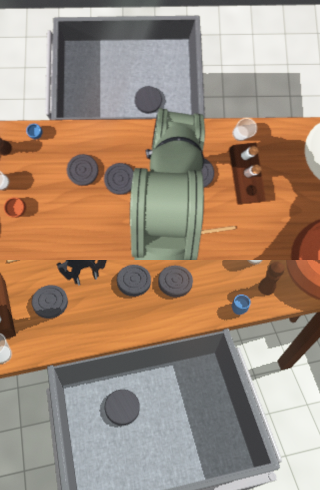

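The first stand lies flat in the tub and the other three have not moved. Next is the stand at (499,90).

```bash
python3 - <<'E'
from h import *
push(500,89.5,100,back=75)
E
```

```text
yaw 0.047 start [425.  86.] travel to edge centre 225.0
from [552.4 -55.1 223.1] row: [ 0.072  -0.1604  0.1028] [ 0.121 -0.011  0.001] nrows 4.883083235509512 0.9740559456635953
```

```bash
python3 -m handwheel '0 0.03 -0.16 0.103 0.12 -0.01 0;0 0.03 -0.16 0.103 0.12 -0.01 0;0 0.03 -0.16 0.103 0.12 -0.01 0;0 0.07 -0.16 0.103 0.12 -0.01 0;0 0.07 -0.16 0.103 0.12 -0.01 0;0 0.07 -0.16 0.103 0.12 -0.01 0;0 0.07 -0.16 0.103 0.12 -0.01 0;0 0.07 -0.16 0.103 0.12 -0.01 0'
python3 - <<'E'
from h import *
st(); stands(); plan(425,86,79,0.047)
E
```

```text
time_s: 21.07
tcp_pos: [425.3, 85.5, 151.4]
orientation: [0.017, 0.707, 0.017, -0.707]
contact_force: [0.4, -0.9, -0.0]
opening: 42.8
21.07 [425.3  85.5 151.4] [-0.32  0.81  0.08  2.14 -0.29  0.2  -1.5 ] [ 0.4 -0.9 -0. ] 42.8
stand [ 517. -183.] [31. 31.]
stand [487. 130.] [60. 83.]
from [425.6  85.2 151.8] row: [ 0.0728 -0.0008  0.0006] [ 0.    -0.002  0.001] nrows 1.7450080154500491 0.013686817968663782
```

```bash
python3 -m handwheel '0 0.03 0 0.002 0 0 0;0 0.05 0 0.002 0 0 0;0 0.065 0 0.002 0 0 0;0 0.071 0 0.002 0 0 0;0 0.071 0 0.002 0 0 0'
python3 -c "
from h import *
st()"
python3 -m handwheel '0 0 0 -0.014 0 0 0;0 0 0 -0.028 0 0 0;0 0 0 -0.042 0 0 0;0 0 0 -0.056 0 0 0;0 0 0 -0.07 0 0 0;0 0 0 -0.084 0 0 0;0 0 0 -0.098 0 0 0;0 0 0 -0.112 0 0 0;0 0 0 -0.126 0 0 0;0 0 0 -0.14 0 0 0'
python3 -c "
from h import *
st()"
```

```text
time_s: 21.53
tcp_pos: [423.7, 84.5, 80.0]
orientation: [-0.016, -0.707, -0.016, 0.707]
contact_force: [-0.8, 0.2, 0.6]
opening: 42.6
21.53 [423.7  84.5  80. ] [-0.27  0.97  0.    2.17 -0.31  0.   -1.48] [-0.8  0.2  0.6] 42.6
time_s: 22.37
tcp_pos: [563.7, 90.7, 81.2]
orientation: [-0.016, -0.706, -0.016, 0.707]
contact_force: [-6.0, 0.0, -2.8]
opening: 42.5
22.37 [563.7  90.7  81.2] [-0.28  1.04  0.14  1.67 -0.27  0.45 -1.49] [-6.   0.  -2.8] 42.5
```

```bash
python3 -m handwheel '0 0.001 0 -0.013 0 0 0;0 0.001 0 -0.026 0 0 0;0 0.001 0 -0.039 0 0 0;0 0.001 0 -0.052 0 0 0;0 0.001 0 -0.065 0 0 0;0 0.001 0 -0.078 0 0 0;0 0.001 0 -0.09 0 0 0;0 0.001 0 -0.102 0 0 0;0 0.001 0 -0.114 0 0 0;0 0.001 0 -0.126 0 0 0'
python3 -m handwheel '0 0 0 0 0 0 0;0 0 0 0.03 0 0 0;0 -0.05 0 0.06 0 0 0;0 -0.08 0 0.1 0 0 0;0 -0.08 0.08 0.14 0 0 0;0 -0.08 0.12 0.18 0 0 0;0 -0.08 0.12 0.2 0 0 0;0 -0.08 0.12 0.2 0 0 0'
python3 - <<'E'
from h import *
st(); stands(); c=cam('scene')
im=c['image'].astype(int); m=((im.max(2)<75)).astype(np.uint8); m=cv2.morphologyEx(m,cv2.MORPH_OPEN,np.ones((5,5)))
for q in cv2.findContours(m[250:390,250:430],0,1)[0]:
    if cv2.contourArea(q)>300: print('tub blob',[np.round(t) for t in cv2.fitEllipse(q)])
E
```

```text
time_s: 23.2
tcp_pos: [690.3, 96.2, 81.9]
orientation: [-0.016, -0.707, -0.016, 0.707]
contact_force: [-0.3, 0.2, -0.2]
opening: 42.6
time_s: 23.87
tcp_pos: [496.6, -31.8, 163.5]
orientation: [0.017, 0.708, 0.016, -0.706]
contact_force: [1.6, -0.5, -0.4]
opening: 42.8
23.87 [496.6 -31.8 163.5] [-0.06  0.83  0.12  1.92 -0.22  0.41 -1.31] [ 1.6 -0.5 -0.4] 42.8
stand [531. 219.] [30. 30.]
stand [550. -84.] [53. 89.]
tub blob [array([165.,  49.]), array([ 15., 123.]), np.float64(163.0)]
```

```bash
python3 - <<'E'
from h import *
push(531.5,219,213,back=80)
E
```

```text
yaw -0.031 start [452. 221.] travel to edge centre 194.0
from [494.4 -35.  163.7] row: [ 0.0132 -0.258   0.0325] [ 0.071  0.002 -0.002] nrows 6.244685701053268 0.5678789392182023
```

```bash
python3 -m handwheel '0 0.01 -0.258 0.033 0.07 0 0;0 0.01 -0.258 0.033 0.07 0 0;0 0.01 -0.258 0.033 0.07 0 0;0 0.01 -0.258 0.033 0.07 0 0;0 0.01 -0.258 0.033 0.07 0 0;0 0.01 -0.258 0.033 0.07 0 0;0 0.01 -0.258 0.033 0.07 0 0;0 0.01 -0.258 0.033 0.07 0 0;0 0.01 -0.258 0.033 0.07 0 0'
python3 - <<'E'
from h import *
st(); stands(); plan(452,221,79,-.031); c=cam('wrist'); print(proj(c,(531.5,219,25)))
p=c['image']; m=((p.max(2)<115)&(p.max(2).astype(int)-p.min(2)<25)).astype(np.uint8); m[230:]=0
for q in cv2.findContours(cv2.morphologyEx(m,cv2.MORPH_OPEN,np.ones((7,7))),0,1)[0]:
    if cv2.contourArea(q)>1500:
        e=cv2.fitEllipse(cv2.convexHull(q)); print(np.round(e[0]),np.round(e[1]),ray(c,*e[0],18).round())
E
```

```text
time_s: 24.72
tcp_pos: [450.9, 221.2, 154.0]
orientation: [0.01, -0.707, 0.011, 0.707]
contact_force: [0.3, -1.0, 0.3]
opening: 42.7
24.72 [450.9 221.2 154. ] [-0.64  0.86  0.22  1.9  -0.41  0.42 -1.72] [ 0.3 -1.   0.3] 42.7
stand [ 517. -183.] [31. 31.]
stand [485. 257.] [54. 64.]
from [451.2 220.4 154. ] row: [ 0.075  -0.0008 -0.0008] [ 0.     0.001 -0.002] nrows 1.7981661143511345 0.02134232057378656
[320.68027344  84.8751544 ]
```

Positioned behind the stand; I'll lower and push.

```bash
python3 -m handwheel '0 0.03 0 0 0 0 0;0 0.05 0 0 0 0 0;0 0.065 0 0 0 0 0;0 0.075 0 0 0 0 0;0 0.075 0 0 0 0 0'
python3 -m handwheel '0 0 0 -0.013 0 0 0;0 0 0 -0.026 0 0 0;0 0 0 -0.039 0 0 0;0 0 0 -0.052 0 0 0;0 0 0 -0.065 0 0 0;0 0 0 -0.078 0 0 0;0 0 0 -0.09 0 0 0;0 0 0 -0.102 0 0 0;0 0 0 -0.114 0 0 0;0 0 0 -0.126 0 0 0'
python3 -c "
from h import *
st()"
```

```text
time_s: 25.23
tcp_pos: [451.2, 218.7, 77.7]
orientation: [0.011, -0.706, 0.013, 0.708]
contact_force: [-0.5, -0.2, 1.0]
opening: 42.7
time_s: 26.07
tcp_pos: [576.7, 214.1, 78.3]
orientation: [0.011, -0.705, 0.013, 0.709]
contact_force: [-9.2, 0.7, 2.2]
opening: 42.8
26.07 [576.7 214.1  78.3] [-0.52  1.1   0.23  1.5  -0.37  0.6  -1.7 ] [-9.2  0.7  2.2] 42.8
```

```bash
python3 -m handwheel '0 0 0 -0.013 0 0 0;0 0 0 -0.026 0 0 0;0 0 0 -0.039 0 0 0;0 0 0 -0.052 0 0 0;0 0 0 -0.065 0 0 0;0 0 0 -0.078 0 0 0;0 0 0 -0.09 0 0 0;0 0 0 -0.1 0 0 0;0 0 0 -0.11 0 0 0;0 0 0 -0.116 0 0 0'
python3 -c "
from h import *
st()"
python3 -m handwheel '0 0 0 0 0 0 0;0 0 0 0.03 0 0 0;0 -0.05 0 0.06 0 0 0;0 -0.08 0 0.1 0 0 0;0 -0.08 0.04 0.14 0 0 0;0 -0.08 0.08 0.18 0 0 0;0 -0.08 0.12 0.2 0 0 0;0 -0.08 0.16 0.2 0 0 0;0 -0.08 0.16 0.2 0 0 0'
python3 - <<'E'
from h import *
st(); stands(); c=cam('top','t4'); S=cam('scene','s4')
cv2.imwrite('pics/c4.png',np.vstack([c['image'][40:300,200:520],S['image'][170:400,180:500]])[:,:,::-1])
E
```

```text
time_s: 26.9
tcp_pos: [693.7, 209.3, 79.1]
orientation: [0.011, -0.705, 0.014, 0.709]
contact_force: [-0.0, 0.3, 0.5]
opening: 42.4
26.9 [693.7 209.3  79.1] [-0.43  1.25  0.29  0.98 -0.33  0.96 -1.75] [-0.   0.3  0.5] 42.4
time_s: 27.65
tcp_pos: [487.1, 56.4, 162.1]
orientation: [0.01, -0.706, 0.013, 0.708]
contact_force: [1.1, -1.0, -0.5]
opening: 42.8
27.65 [487.1  56.4 162.1] [-0.28  0.83  0.17  1.94 -0.33  0.4  -1.46] [ 1.1 -1.  -0.5] 42.8
stand [ 517. -182.] [30. 31.]
stand [462.  85.] [ 56. 126.]
```

View pics/c4.png

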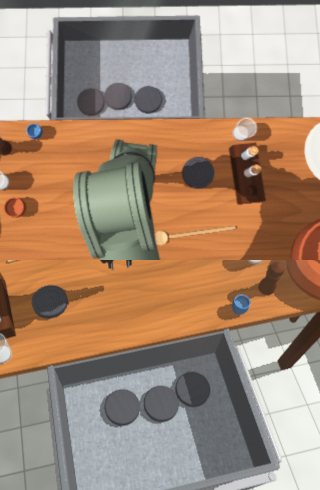

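Three stands lie flat in the tub and the tableware is undisturbed. The last stand is at (517,-182) and needs a diagonal push to y≈-100.

```bash
python3 - <<'E'
from h import *
push(517.5,-182,-100,back=82)
E
```

```text
yaw 0.376 start [ 441. -212.] travel to edge centre 223.0
from [488.1  54.5 162.1] row: [0.0135 0.2682 0.0363] [-0.416  0.005 -0.004] nrows 6.497888351013849 3.326176329515415
```

```bash
python3 -m handwheel '0 0.012 0.268 0.036 -0.41 0 0;0 0.012 0.268 0.036 -0.41 0 0;0 0.012 0.268 0.036 -0.41 0 0;0 0.012 0.268 0.036 -0.41 0 0;0 0.012 0.268 0.036 -0.41 0 0;0 0.012 0.268 0.036 -0.41 0 0;0 0.012 0.268 0.036 -0.41 0 0;0 0.012 0.268 0.036 -0.41 0 0;0 0.012 0.268 0.036 -0.41 0 0'
python3 - <<'E'
from h import *
st(); plan(441,-212,79,.376); c=cam('wrist'); im=c['image']; 
u,v=proj(c,(517.5,-182,25)); print(u,v)
k=(im.max(2)<115).astype(np.uint8); print('row', ''.join(map(str,k[int(v),::8])))
E
```

```text
time_s: 28.55
tcp_pos: [441.4, -212.6, 152.0]
orientation: [-0.131, -0.694, -0.128, 0.697]
contact_force: [0.6, 1.3, -1.3]
opening: 42.5
28.55 [ 441.4 -212.6  152. ] [ 0.38  0.84 -0.    1.95  0.03  0.36 -0.85] [ 0.6  1.3 -1.3] 42.5
from [ 441.4 -212.6  152. ] row: [ 0.073  -0.001  -0.0002] [-0.007  0.005 -0.004] nrows 1.7497198981151032 0.07523310041143727
320.33954757731834 81.47632629339351
row 00000000000000000000000000000010000000000000000000010000000000000111111111000000
```

```bash
python3 -m handwheel '0 0.03 0 0 0 0 0;0 0.05 0 0 0 0 0;0 0.065 0 0 0 0 0;0 0.073 0 0 0 0 0;0 0.073 0 0 0 0 0'
python3 -m handwheel '0 0 0 -0.013 0 0 0;0 0 0 -0.026 0 0 0;0 0 0 -0.039 0 0 0;0 0 0 -0.052 0 0 0;0 0 0 -0.065 0 0 0;0 0 0 -0.078 0 0 0;0 0 0 -0.09 0 0 0;0 0 0 -0.102 0 0 0;0 0 0 -0.114 0 0 0;0 0 0 -0.126 0 0 0'
python3 - <<'E'
from h import *
st(); c=cam('scene'); im=c['image'].astype(int); r,g,b=im[...,0],im[...,1],im[...,2]
k=np.zeros(r.shape,np.uint8); k[165:260,205:330]=((r-b<25)&(r<110))[165:260,205:330]
for q in cv2.findContours(cv2.morphologyEx(k,cv2.MORPH_OPEN,np.ones((3,3))),0,1)[0]:
    if cv2.contourArea(q)>150:
        (cx,cy),rr=cv2.minEnclosingCircle(q); print(cx,cy,rr,ray(c,cx,cy,16).round())
E
```

```text
time_s: 29.02
tcp_pos: [441.6, -210.4, 78.0]
orientation: [-0.132, -0.693, -0.13, 0.697]
contact_force: [0.1, -0.7, -0.6]
opening: 42.6
time_s: 29.85
tcp_pos: [558.3, -164.3, 78.4]
orientation: [-0.132, -0.692, -0.13, 0.698]
contact_force: [-11.4, -4.5, 4.8]
opening: 42.9
29.85 [ 558.3 -164.3   78.4] [ 0.22  1.05  0.02  1.62 -0.03  0.48 -0.95] [-11.4  -4.5   4.8] 42.9
245.82022094726562 236.7640380859375 18.316864013671875 [ 617. -145.   16.]
223.0818328857422 195.2871856689453 31.104204177856445 [ 457. -196.   16.]
```

```bash
python3 -m handwheel '0 0 0 -0.014 0 0 0;0 0 0 -0.028 0 0 0;0 0 0 -0.042 0 0 0;0 0 0 -0.056 0 0 0;0 0 0 -0.07 0 0 0;0 0 0 -0.084 0 0 0;0 0 0 -0.098 0 0 0;0 0 0 -0.112 0 0 0;0 0 0 -0.126 0 0 0;0 0 0 -0.14 0 0 0'
python3 -c "
from h import *
st()"
python3 -m handwheel '0 0 0 0 0 0 0;0 0 0 0.03 0 0 0;0 -0.05 0 0.06 0 0 0;0 -0.1 0 0.1 0 0 0;0 -0.14 0 0.14 0 0 0;0 -0.18 -0.04 0.16 0 0 0;0 -0.2 -0.04 0.16 0 0 0;0 -0.2 -0.04 0.16 0 0 0;0 -0.2 -0.04 0.16 0 0 0'
python3 - <<'E'
from h import *
st(); c=cam('top','t5'); S=cam('scene','s5')
cv2.imwrite('pics/c5.png',np.vstack([c['image'][40:270,180:560],S['image'][150:400,130:510]])[:,:,::-1])
E
```

```text
time_s: 30.73
tcp_pos: [691.3, -111.4, 79.3]
orientation: [-0.133, -0.693, -0.131, 0.697]
contact_force: [-0.8, -0.2, 0.4]
opening: 42.8
30.73 [ 691.3 -111.4   79.3] [ 0.09  1.19  0.05  1.11 -0.06  0.85 -1.05] [-0.8 -0.2  0.4] 42.8
time_s: 31.48
tcp_pos: [526.6, -131.5, 286.7]
orientation: [0.134, 0.695, 0.13, -0.694]
contact_force: [-0.3, -0.5, 0.9]
opening: 42.8
31.48 [ 526.6 -131.5  286.7] [ 0.16  0.68  0.05  1.63 -0.03  0.83 -0.98] [-0.3 -0.5  0.9] 42.8
```

View pics/c5.png

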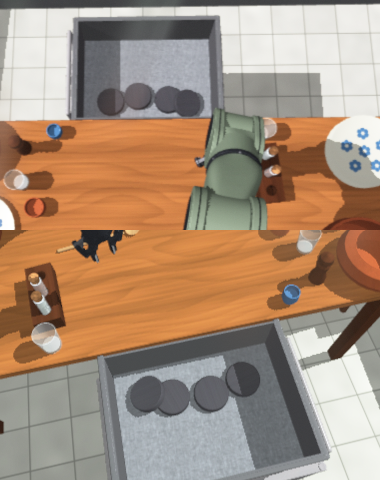

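All four stands are in the tub and both tubes stand in the rack. I'll let things settle and hand in.

```bash
python3 -m handwheel '0 0 0 0 0 0 0;0 0 0 0 0 0 0;0 0 0 0 0 0 0;0 0 0 0 0 0 0;0 0 0 0 0 0 0;0 0 0 0 0 0 0'
python3 - <<'E'
from h import *
st(); print(robot.hand_in())
E
```

```text
time_s: 32.08
tcp_pos: [528.1, -131.6, 281.6]
orientation: [-0.133, -0.694, -0.13, 0.696]
contact_force: [0.6, 0.2, 0.0]
opening: 43.0
32.08 [ 528.1 -131.6  281.6] [ 0.16  0.69  0.05  1.63 -0.04  0.82 -0.98] [0.6 0.2 0. ] 43.0
the job is handed in; nothing more can be done
None
```

The table is cleared and the job is handed in at 32 s. I found two spice tubes and four pot stands. I put the tubes in rack holes 1 and 2 with a 25 N grip, then slid all four stands over the far edge into the tub.

- **Tubes:** in the scene view the corks lay within about 1.5 px of where fully home tubes should appear, and the gripper felt no sideways force on the way in.
- **Stands:** the last pictures show all four in the tub. The last one lies close against its neighbour, or slightly on it. I judged how deep they lie only from the pictures.
- **Tableware:** it looked undisturbed in the last pictures, but I did not measure how far anything moved. Tumbler 2 was partly hidden by the arm in the top view but visible in the scene view.
- **Arm:** the highest wrist force I read was about 13 N, and the arm was clear of everything at hand-in.
- **Checks that disagreed:** the wrist camera read about 2–3 mm sideways against the gripper, which I allowed for. Two colour-mask checks, one of the tub and one of the wrist view, were unusable, so I checked by eye instead. The stand detector also picked up the arm as a false stand, which I ignored.

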